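# Try the tool case lid, free its catch and hold it open

### The arm

A 6-joint arm with a two-finger parallel gripper is mounted at the origin on the work surface. World frame = base frame: x ahead of the robot, y to its left, z up, the work surface at z = 0. Lengths are in m, angles in degrees, forces in N, time in s.
With the tool pointing down it reaches from about 0.4 to 0.825 m from the base axis. Payload 7 kg.
Tool frame: the origin (TCP) lies at the very end of the fingers, on their centre line; the grasp point (between the pads) lies tcp_to_grasp behind it (tcp_to_grasp is the distance from the TCP to the grasp point, in m); x points along the fingers, y is the direction in which the jaws open and shut, and the axes are right-handed (so a half turn about x gives the same grasp; the last joint's range is limited). The gripper opens to 88 mm and grips with 3 to 60 N. Pads are 19 mm wide; open, the fingers measure 130 mm over their backs; the gripper's body (78 mm by 193 mm) begins 47 mm behind the grasp point.
Start: joints at [90.934, 20.546, 0.682, 0, -70.136, -16.507], TCP at [0.181, 0.65, 0.227] pointing down, gripper open.
Joint ranges: [-176.03, 176.03], [-82.01, 121.73], [-58.28, 71.71], [-173.87, 95.51], [-174.79, -0.11], [-173.66, 173.66]. Speed limits (degrees/s): [136.94, 136.94, 172.46, 180, 180, 180].

### API

Orientations are given as [roll, pitch, yaw] about the fixed x, y, z axes, in that order (R = Rz(yaw) Ry(pitch) Rx(roll)).
In Python, from plant import * gives the robot as it stands. The module is installed in compiled form; this text tells all that it offers.
- The arm moves only by the shell command python3 -m pendant 'ROWS'. ROWS is JSON, a list of rows, each an object with "claw": the finger opening in mm, from 0 to 87.6; "linear": the shift along the tool's x, y, z in mm, a list of three; "twist": the turn about the tool's x in rad. In form: [{"claw": claw, "linear": [tx, ty, tz], "twist": twist}, ...]. A call has exactly 10 rows; each row shifts and turns the commanded pose from where the row before left it, along the tool's axes as they then stand; what a row does not reach is not made up. A row lasts 1/12 s, in which the tool goes at most 41.7 mm and 7.16 degrees, less where a joint would pass 70% of its speed; a pose out of reach is approached as far as the arm can. A call with a gripper value outside its range is refused whole. The fingers move at their own pace and stop on an object; the grip force is fixed at half the most. Time passes only in rows, so rows that do not move let the fingers close, or fill a call up. It gives the time, the measured TCP pose, the force and the opening at its end, in the units of the state.
- get_obs(): the state, without advancing time (a new reading comes with each control period).
- snapshot(name): name is "side" or "top" or "wrist"; returns (picture, depth): 420x560x3 uint8, red, green, blue; 420x560 float32, m along the optical axis (not along the pixel's ray), 0 where there is no reading.
- camera_params(name): a dict with "fx", "fy", "cx", "cy" (pixels), "k1" (the pictures are not rectified: a ray, as slopes to the right and down, at radius r is drawn at 1 + k1 r^2 times it, then the intrinsics apply), "rvec" (rotation vector, rad) and "tvec" (3), from world to camera coordinates, as OpenCV has them. Camera axes: x right, y down, z forward; pixel columns grow to the right and rows downward; lengths in m; the calibration is good to about 2 mm. A picture is of the moment at which its call begins: read the wrist's pose just before it. camera_params takes no time and is no camera call; for the wrist camera it gives the pose at the moment of the call.
- close_job(): hands the job in, once; it reports no verdict.
Trained networks look in the newest picture that a camera, given by its name, has taken for a name from the list of things; names that differ only in an ending like _2 or _b are one class to them, and where a whole thing is asked for, a point or a joint stands for the part that bears it (a point fixed in the world has none). Each returns a list of dicts, best first, with "confidence" (0 to 1); they miss things now and then, are a little off and sometimes report something else, mostly with a low value. They report only what shows in the picture. A call takes as long as a camera call.
- boxes_of(camera, target): "xy" ([column, row] in pixels, amid what is visible of it).
The state is a dict: "clock": time; "joint_pos": joint angles; "qvel": joint speeds; "tau": joint torques, N m; "tool_pos": TCP position; "orientation": TCP orientation; "force": force on the tool from outside, world axes, zero at the start; "moment": the same for the moment, N m; "opening": finger opening in m.
Only numpy, scipy, OpenCV 4.12 (cv2) and the standard library are available. Lean on these libraries where they do the work, as an engineer would, in place of code of your own. Each camera call takes 0.05 s, during which the arm holds its last target. There are 200 camera calls.

### The job

Get into the grey tool case on the workbench: first tug its lid up by the upright tab to learn whether it is caught, before shifting the slide catch. If it is caught, slide the catch knob across to the other end of its slot; then lift the lid well open, to about 60 degrees, and finish while still holding it open with the gripper, because it falls shut when let go. Leave the bottle, the can and the wrench beside the case where they are.

Things in the scene. Friction and masses are not known exactly. Their poses are not given: they have to be found in the camera images.
- lid_tab (a point): Centre of the upright steel grab tab near the lid's front edge, right of the middle. A plate 14 mm thick (along y), 36 mm long (along x), round-topped, 45 mm high above the lid; this point is 29 mm above the lid's top face. Pinch it across its thickness from above. Lid shut, axes are the case's: x from its front to its hinge side, y along the hinge (left), z up; they tilt with the lid.
- lid_hinge (a point): Middle of the hinge axis (along y) at the far side of the case, 110 mm above the bench; axes turn with the lid. In these axes the tab point always lies at x -172 mm, y -60 mm, z +35 mm, so it swings about 175 mm round the hinge, up and away from the robot.
- lid (a joint): Lid angle in rad: 0 shut, 1.3 fully up at its stop. It falls shut by its weight (about 0.6 kg; about 3 to 7 N lifts it at the tab). When caught, it lifts only about 0.035 rad (6 mm at the tab) and then stops hard.
- catch_knob (a point): Centre of the catch knob, an upright round steel post 18 mm in diameter standing 33 mm above the fixed front ledge of the case (ledge top 118 mm above the bench; this point 18 mm above the ledge). It slides along the case's y in a dark slot left of the middle. Axes as the case's: x to the hinge side, y left, z up.
- catch (a joint): Position of the catch along case y in m, -0.015 to +0.015 (the slot's two ends, 30 mm apart). It starts at or near the left (+) end, stays where it is left, and takes about 3 N to slide. Lower the lid before sliding it. Whether it holds the lid at the left end is hidden and differs from case to case; if it does, the right end (-0.015) frees the lid.
- case: The grey steel tool case, fixed to the bench: 260 mm deep (x), 360 mm wide (y); lid top 122 mm above the bench. Origin at the middle of its underside; its front, with ledge and catch, faces the robot (-x). The lid reaches from 78 mm in front of the origin to the hinge 125 mm behind it.
- oil_bottle: Bystander: standing grey plastic bottle, 64 mm in diameter, 190 mm high, left of the case; origin at the centre of its underside.
- grease_can: Bystander: standing metal can, 80 mm in diameter, 90 mm high, left of the case; origin at the centre of its underside.
- wrench: Bystander: steel wrench 200 mm long lying right of the case; origin on its underside, x along its length.

How it is judged (in metres and radians):
On the way, in this order (a step that is already met when the one before it is completed fails the run):
1. the lid has been tugged (lifted at least 0.018 rad, within its play when caught) while the catch was still at the end where it started (within 5 mm) (value of joint lid above 0.018 rad and contact force between the fingers and lid above 0.5 N and distance of catch_knob from where it was at the start of the episode below 0.005 m), for 0.1 s.
2. the lid is open by more than 0.8 rad in the gripper's fingers (value of joint lid above 0.8 rad and contact force between the fingers and lid above 0.5 N), for 0.2 s.
At the end, for the whole second after the job is handed in: The lid stands open by more than 0.8 rad (46 degrees), still to within 0.05 rad/s, held by the gripper's fingers (contact force above 0.5 N) and by none of the bystanders (all of step 2 and velocity of joint lid between -0.05 and 0.05 rad/s and contact force between lid and oil_bottle below 0.1 N and contact force between lid and grease_can below 0.1 N and contact force between lid and wrench below 0.1 N); the arm keeps its last pose, push and grip.
It fails at once if the bottle, the can or the wrench is shifted by more than 30 mm (distance of any of oil_bottle, grease_can, wrench from where it was at the start of the episode above 0.03 m).
It fails at once if the bottle or the can is tipped over (angle between any of oil_bottle, grease_can's own z axis and vertical above 0.5 rad).
It also fails if it takes over 54 s, if anything falls off the work surface, if the arm or the gripper's body presses on something with over 40 N, if the wrist force passes 120 N, or if a joint passes its speed limit or range.

## Working session

There is one attempt and no reset: what is moved stays moved. The work goes in short steps, Python scripts to look and compute and a shell command to move; the robot and the scene stay as the last step left them, time stands still between calls to the robot, and variables do not carry over. Pictures are saved under pics/ and viewed, about 8 in all and at most 12, crops included, and the job is handed in when it is done.

```bash
mkdir -p pics; cat > h.py <<'E'
from plant import *
import numpy as np, cv2
from scipy.spatial.transform import Rotation as R
def cam(n):
    p=camera_params(n); return p, R.from_rotvec(np.array(p["rvec"]).ravel()).as_matrix(), np.array(p["tvec"]).ravel()
def ray(n,uv):
    p,Rm,t=cam(n)
    K=np.array([[p["fx"],0,p["cx"]],[0,p["fy"],p["cy"]],[0,0,1.]])
    q=cv2.undistortPoints(np.array([[uv]],float),K,np.array([p["k1"],0,0,0.]))[0,0]
    return -Rm.T@t, Rm.T@np.array([q[0],q[1],1.])
def atz(n,uv,z):
    o,d=ray(n,uv); return o+d*(z-o[2])/d[2]
def atd(n,uv,D):
    o,d=ray(n,uv); return o+d*D
def cloud(n,dep):
    p,Rm,t=cam(n); K=np.array([[p["fx"],0,p["cx"]],[0,p["fy"],p["cy"]],[0,0,1.]])
    v,u=np.mgrid[:420,:560]; q=cv2.undistortPoints(np.stack([u,v],-1).reshape(-1,1,2).astype(float),K,np.array([p["k1"],0,0,0.]))[:,0]
    X=np.c_[q,np.ones(len(q))]*dep.reshape(-1,1); return ((X-t)@Rm).reshape(420,560,3)
E
python3 - <<'E'
from h import *
print({k:np.round(v,3) if not isinstance(v,str) else v for k,v in get_obs().items()}); 
try: print(tcp_to_grasp)
except Exception as e: print(e)
ims=[]
for n in("top","side"):
    im,d=snapshot(n); ims.append(im); cv2.imwrite(f"pics/{n}0.png",im[:,:,::-1]); np.save(n+"0.npy",d)
    for t in("lid_tab","catch_knob","lid_hinge","case","oil_bottle","grease_can","wrench"):
        for b in boxes_of(n,t)[:2]:
            u,v=b["xy"]; D=d[int(v),int(u)]
            print(n,t,np.round(b["xy"],1),round(b["confidence"],2),np.round(atd(n,b["xy"],D),3))
E
```

```text
{'clock': np.float64(0.0), 'joint_pos': array([ 9.0934e+01,  2.0592e+01,  6.3300e-01, -2.1000e-02, -7.0135e+01,
       -1.6508e+01]), 'qvel': array([-0.091, -0.036, -0.118, -0.063,  0.087,  0.041]), 'tau': array([-2.0000e-03, -5.8271e+01,  2.9306e+01,  6.9970e+00,  7.0000e-03,
       -0.0000e+00]), 'tool_pos': array([0.181, 0.65 , 0.226]), 'orientation': array([  94.839,   89.904, -100.743]), 'force': array([-0.768,  0.372, -0.154]), 'moment': array([-0.003,  0.043, -0.025]), 'opening': np.float64(0.088)}
0.0188
top lid_tab [255.6 203.2] 0.56 [0.607 0.037 0.122]
top catch_knob [256.8 203.8] 0.73 [0.605 0.034 0.123]
top catch_knob [221.1 255.5] 0.61 [0.468 0.13  0.152]
top lid_hinge [257.5 204.2] 0.67 [0.604 0.032 0.124]
top case [256.  213.1] 0.78 [0.58  0.037 0.12 ]
top oil_bottle [126.2 270.3] 0.59 [0.433 0.386 0.14 ]
top grease_can [129.2 206.8] 0.73 [0.606 0.393 0.087]
top wrench [425.9 218.3] 0.77 [ 0.56  -0.462  0.012]
side lid_tab [276.  230.4] 0.93 [0.605 0.085 0.119]
side catch_knob [331.1 246.2] 0.47 [0.481 0.139 0.134]
side lid_hinge [278.7 227.8] 0.97 [0.6   0.075 0.119]
side lid_hinge [359.8 373.4] 0.52 [0.433 0.422 0.13 ]
side case [290.9 251.8] 0.86 [0.565 0.152 0.12 ]
side oil_bottle [360.2 375. ] 0.63 [0.432 0.423 0.127]
side grease_can [254.2 383.4] 0.67 [0.597 0.434 0.086]
side wrench [305.5 157.7] 0.74 [ 0.567 -0.474 -0.   ]
side wrench [252.3 382.8] 0.44 [0.6   0.434 0.087]
```

View pics/top0.png

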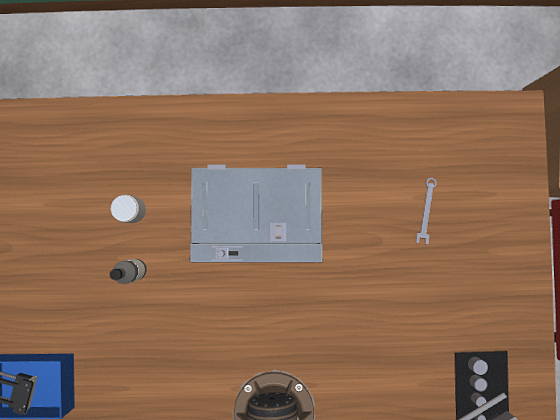

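View pics/side0.png

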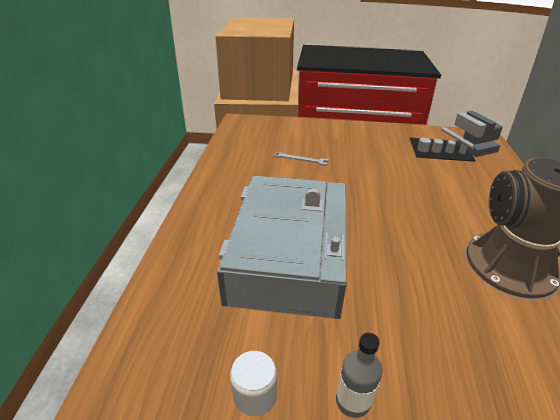

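The top view shows the case at cols 190–322, rows 165–263. The tab is near (278,231) and the knob near (221,254), at the left end of its slot. The bottle and can are to the left and the wrench to the right. The side view agrees: tab (313,200), knob (335,244). The "lid_tab" network hits actually sit on the middle of the lid, so I'll take the points from the depth images instead.

```bash
python3 - <<'E'
from h import *
for n in("top","side"):
    C=cloud(n,np.load(n+"0.npy")); P=C.reshape(-1,3)
    m=(P[:,2]>.108)&(P[:,2]<.127)&(P[:,0]>.4)&(P[:,0]<.8)&(abs(P[:,1]-.04)<.25)
    c,s,a=cv2.minAreaRect(P[m][:,:2].astype(np.float32)); print(n,"case",c,s,a,np.median(P[m][:,2]))
    m=(P[:,2]>.135)&(P[:,2]<.2)&(P[:,0]>.42)&(P[:,0]<.75)&(abs(P[:,1]-.04)<.2)
    Q=P[m]; left=Q[:,1]>.06
    for nm,S in(("knob",Q[left]),("tab",Q[~left])):
        if len(S): print(nm,len(S),S.mean(0).round(4),S.min(0).round(4),S.max(0).round(4))
print("px tab",atz("top",(278,231),.165)," knob",atz("top",(221,254),.151))
g=cv2.imread("pics/top0.png")[215:275,180:330]; cv2.imwrite("pics/crop.png",cv2.resize(g,None,fx=5,fy=5,interpolation=cv2.INTER_CUBIC))
E
```

```text
top case (0.5819932222366333, 0.03764963150024414) (0.36052459478378296, 0.267887681722641) 88.39657592773438 0.11992646318600864
knob 38 [0.4743 0.1323 0.1486] [0.4665 0.1246 0.1368] [0.4826 0.1411 0.1548]
tab 84 [ 0.5287 -0.0212  0.1613] [ 0.5113 -0.0281  0.1437] [ 0.5461 -0.0142  0.171 ]
side case (0.5816773772239685, 0.03871572017669678) (0.36394935846328735, 0.26996803283691406) 89.37271881103516 0.12027997036569366
knob 79 [0.4748 0.1369 0.1455] [0.4656 0.1254 0.1352] [0.4829 0.1427 0.1516]
tab 184 [ 0.5296 -0.0163  0.1518] [ 0.5123 -0.0288  0.135 ] [ 0.5476 -0.011   0.1662]
px tab [ 0.52993681 -0.02249806  0.165     ]  knob [0.47195423 0.12993018 0.151     ]
```

View pics/crop.png

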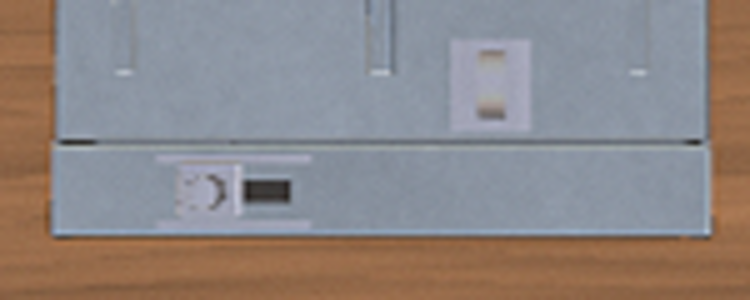

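The crop shows the knob at about crop (205,190), at the left end of its slot with the dark opening to its right. The tab is at about crop (490,85). The depth points fit: tab (0.529, −0.021), top about 0.167, and knob (0.474, 0.134), top about 0.151. Next I work out the moves in tool axes.

```bash
cat >> h.py <<'E'
def Rt():
    return R.from_euler('xyz',get_obs()["orientation"],degrees=True).as_matrix()
def rel(target):
    return (Rt().T@(np.array(target)-get_obs()["tool_pos"])*1000).round(1)
E
python3 - <<'E'
from h import *
M=Rt(); print(M.round(3)); 
ty=M[:,1]; a=np.degrees(np.arctan2(ty[1],ty[0])); print("tool y heading",a)
print("rel to above tab", rel([.529,-.021,.25]), get_obs()["joint_pos"])
for n in("top","side"):
    P=cloud(n,np.load(n+"0.npy")).reshape(-1,3)
    m=(P[:,2]>.112)&(P[:,2]<.127)&(P[:,0]>.4)&(P[:,0]<.8)&(abs(P[:,1]-.04)<.25)
    Q=P[m]; xs=[];ys=np.arange(-.12,.19,.01)
    for y in ys: xs.append(Q[abs(Q[:,1]-y)<.006][:,0].min())
    f=np.polyfit(ys,xs,1); print(n,"front edge slope->yaw deg",-np.degrees(f[0]), np.polyval(f,.039))
E
```

```text
[[-0.    -0.268 -0.963]
 [ 0.    -0.963  0.268]
 [-1.    -0.     0.   ]]
tool y heading -105.57357631307615
rel to above tab [ -23.4  553.2 -515.2] [ 9.09334061e+01  2.05433329e+01  6.81966228e-01 -2.96037980e-04
 -7.01373172e+01 -1.65068818e+01]
top front edge slope->yaw deg -1.1254382177031494 0.44965245036338986
side front edge slope->yaw deg -1.1165259424280876 0.44818118290009124
```

```bash
python3 -m pendant '[{"claw":60,"linear":[-8,0,0],"twist":-0.085},{"claw":60,"linear":[-8,0,0],"twist":-0.085},{"claw":60,"linear":[-8,0,0],"twist":-0.083},{"claw":60,"linear":[0,30,-16],"twist":0},{"claw":60,"linear":[0,30,-16],"twist":0},{"claw":60,"linear":[0,30,-16],"twist":0},{"claw":60,"linear":[0,30,-16],"twist":0},{"claw":60,"linear":[0,30,-16],"twist":0},{"claw":60,"linear":[0,30,-16],"twist":0},{"claw":60,"linear":[0,30,-16],"twist":0}]'
python3 -m pendant '[{"claw":60,"linear":[0,32,-17],"twist":0},{"claw":60,"linear":[0,32,-17],"twist":0},{"claw":60,"linear":[0,32,-17],"twist":0},{"claw":60,"linear":[0,32,-17],"twist":0},{"claw":60,"linear":[0,32,-17],"twist":0},{"claw":60,"linear":[0,32,-17],"twist":0},{"claw":60,"linear":[0,32,-17],"twist":0},{"claw":60,"linear":[0,32,-17],"twist":0},{"claw":60,"linear":[0,32,-17],"twist":0},{"claw":60,"linear":[0,32,-17],"twist":0}]'
python3 -c "
from h import *
print(rel([.529,-.021,.25]),Rt().round(3))"
```

```text
clock: 1.63
tool_pos: [0.2897, 0.4366, 0.2508]
orientation: [-107.1, 90.0, 71.9]
force: [0.2, -0.1, -0.5]
opening: 0.0599
clock: 2.47
tool_pos: [0.4536, 0.1133, 0.2511]
orientation: [-141.5, 89.9, 37.4]
force: [0.4, 0.9, -0.4]
opening: 0.0599
[  1.  132.9 -77.8] [[ 0.001 -0.018 -1.   ]
 [ 0.001 -1.     0.018]
 [-1.    -0.001 -0.001]]
```

```bash
python3 -m pendant '[{"claw":60,"linear":[0,26,-15],"twist":0},{"claw":60,"linear":[0,26,-15],"twist":0},{"claw":60,"linear":[0,26,-15],"twist":0},{"claw":60,"linear":[0,26,-15],"twist":0},{"claw":60,"linear":[0,18,-12],"twist":0},{"claw":60,"linear":[0,11,-6],"twist":0},{"claw":60,"linear":[0,0,0],"twist":0},{"claw":60,"linear":[0,0,0],"twist":0},{"claw":60,"linear":[0,0,0],"twist":0},{"claw":60,"linear":[0,0,0],"twist":0}]'
python3 - <<'E'
from h import *
print(rel([.529,-.021,.132]))
im,d=snapshot("wrist"); cv2.imwrite("pics/w1.png",im[:,:,::-1])
P=cloud("wrist",d).reshape(-1,3); m=(P[:,2]>.14)&(P[:,2]<.169)&(abs(P[:,0]-.53)<.05)&(abs(P[:,1]+.02)<.025)
if m.sum(): print(m.sum(),P[m].mean(0),P[m].min(0),P[m].max(0))
for t in("lid_tab","catch_knob"): print(t,[(b["xy"],b["confidence"]) for b in boxes_of("wrist",t)[:2]])
E
```

```text
clock: 3.3
tool_pos: [0.5284, -0.0188, 0.2507]
orientation: [-143.6, 90.0, 35.3]
force: [0.6, 0.8, -0.5]
opening: 0.06
[118.7   2.2  -0.6]
990 [ 0.53284287 -0.02261496  0.16112277] [ 0.51257573 -0.02992492  0.14009451] [ 0.54652575 -0.01540628  0.16731919]
lid_tab [([226.4, 113.6], 0.6)]
catch_knob [([114.5, 248.6], 0.54)]
```

View pics/w1.png

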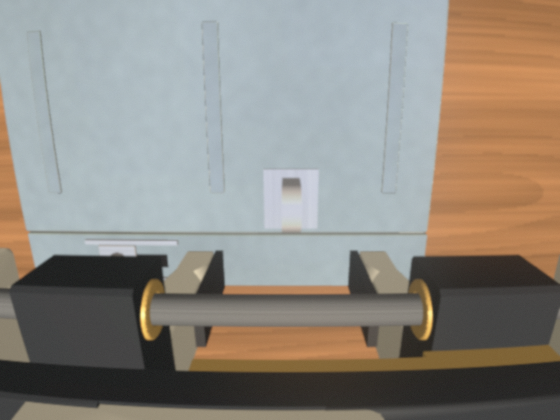

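The wrist view shows the tab at (291,200), centred between the fingers (cols 200–370). The knob is at (117,255). I'll descend, then close.

```bash
python3 -m pendant '[{"claw":60,"linear":[20,4,-1],"twist":0},{"claw":60,"linear":[20,0,0],"twist":0},{"claw":60,"linear":[20,0,0],"twist":0},{"claw":60,"linear":[20,0,0],"twist":0},{"claw":60,"linear":[15,0,0],"twist":0},{"claw":60,"linear":[12,0,0],"twist":0},{"claw":60,"linear":[7,0,0],"twist":0},{"claw":60,"linear":[4,0,0],"twist":0},{"claw":60,"linear":[0,0,0],"twist":0},{"claw":60,"linear":[0,0,0],"twist":0}]'
python3 -m pendant '[{"claw":0,"linear":[0,0,0],"twist":0},{"claw":0,"linear":[0,0,0],"twist":0},{"claw":0,"linear":[0,0,0],"twist":0},{"claw":0,"linear":[0,0,0],"twist":0},{"claw":0,"linear":[0,0,0],"twist":0},{"claw":0,"linear":[0,0,0],"twist":0},{"claw":0,"linear":[0,0,0],"twist":0},{"claw":0,"linear":[0,0,0],"twist":0},{"claw":0,"linear":[0,0,0],"twist":0},{"claw":0,"linear":[0,0,0],"twist":0}]'
```

```text
clock: 4.28
tool_pos: [0.53, -0.0233, 0.1331]
orientation: [-176.9, 90.0, 2.1]
force: [0.3, -0.3, -0.2]
opening: 0.0601
clock: 5.12
tool_pos: [0.5297, -0.0225, 0.1326]
orientation: [-100.9, 89.9, 78.0]
force: [-2.2, 5.0, 1.1]
opening: 0.0138
```

The tab is gripped at 13.8 mm opening, against its 14 mm thickness. I'll tug it 5 mm first, then to 8 mm.

```bash
python3 -m pendant '[{"claw":0,"linear":[-1,0,0],"twist":0},{"claw":0,"linear":[-1,0,0],"twist":0},{"claw":0,"linear":[-1,0,0],"twist":0},{"claw":0,"linear":[-1,0,0],"twist":0},{"claw":0,"linear":[-1,0,0],"twist":0},{"claw":0,"linear":[0,0,0],"twist":0},{"claw":0,"linear":[0,0,0],"twist":0},{"claw":0,"linear":[0,0,0],"twist":0},{"claw":0,"linear":[0,0,0],"twist":0},{"claw":0,"linear":[0,0,0],"twist":0}]'
python3 -m pendant '[{"claw":0,"linear":[-1,0,0],"twist":0},{"claw":0,"linear":[-1,0,0],"twist":0},{"claw":0,"linear":[-1,0,0],"twist":0},{"claw":0,"linear":[0,0,0],"twist":0},{"claw":0,"linear":[0,0,0],"twist":0},{"claw":0,"linear":[0,0,0],"twist":0},{"claw":0,"linear":[0,0,0],"twist":0},{"claw":0,"linear":[0,0,0],"twist":0},{"claw":0,"linear":[0,0,0],"twist":0},{"claw":0,"linear":[0,0,0],"twist":0}]'
```

```text
clock: 5.95
tool_pos: [0.5307, -0.0226, 0.1371]
orientation: [-142.0, 89.9, 36.9]
force: [5.1, 4.6, -7.8]
opening: 0.0138
clock: 6.78
tool_pos: [0.5315, -0.0225, 0.1403]
orientation: [-157.1, 89.8, 21.8]
force: [7.9, 2.5, -8.2]
opening: 0.0138
```

Force is steady at about 8 N past the 6 mm of play, so the lid is either free or slipping in the fingers. I'll go 5 mm further, along the arc.

```bash
python3 -m pendant '[{"claw":0,"linear":[-1,0,-1],"twist":0},{"claw":0,"linear":[-1,0,-1],"twist":0},{"claw":0,"linear":[-1,0,-0.5],"twist":0},{"claw":0,"linear":[-1,0,-0.2],"twist":0},{"claw":0,"linear":[-1,0,-0.2],"twist":0},{"claw":0,"linear":[0,0,0],"twist":0},{"claw":0,"linear":[0,0,0],"twist":0},{"claw":0,"linear":[0,0,0],"twist":0},{"claw":0,"linear":[0,0,0],"twist":0},{"claw":0,"linear":[0,0,0],"twist":0}]'
python3 - <<'E'
from h import *
im,d=snapshot("side"); cv2.imwrite("pics/s2.png",cv2.resize(im[160:320,200:400,::-1],None,fx=4,fy=4))
P=cloud("side",d).reshape(-1,3)
for lo,hi in((.49,.505),(.51,.53),(.6,.62),(.67,.69),(.455,.465)):
    m=(P[:,2]>.10)&(P[:,2]<.16)&(P[:,0]>lo)&(P[:,0]<hi)&(P[:,1]>.06)&(P[:,1]<.2); print(lo,m.sum(),np.median(P[m][:,2]) if m.sum() else None)
E
```

```text
clock: 7.62
tool_pos: [0.5327, -0.0226, 0.1447]
orientation: [-83.2, 89.9, 95.7]
force: [3.8, 5.9, -7.2]
opening: 0.014
0.49 250 0.11714404077797788
0.51 413 0.13371589774726647
0.6 393 0.12750336199302129
0.67 381 0.12242937690291175
0.455 191 0.1168541144369148
```

View pics/s2.png

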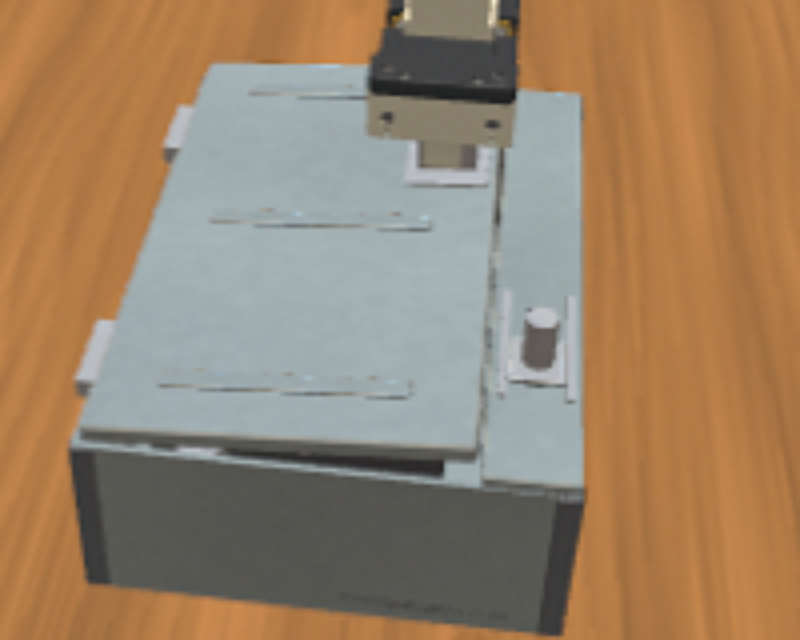

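The lid is clearly free: its front is raised about 12 mm (slope 0.07 rad, against 0.035 rad of play). The knob at crop (541,340) is still at the left end. So the catch stays put and I open the lid along the arc.

```bash
python3 -m pendant '[{"claw":0,"linear":[-5.9,0,-2],"twist":0},{"claw":0,"linear":[-5.8,0,-2.1],"twist":0},{"claw":0,"linear":[-5.7,0,-2.4],"twist":0},{"claw":0,"linear":[-5.6,0,-2.5],"twist":0},{"claw":0,"linear":[-5.5,0,-2.8],"twist":0},{"claw":0,"linear":[-5.4,0,-2.9],"twist":0},{"claw":0,"linear":[-5.3,0,-3.1],"twist":0},{"claw":0,"linear":[-5.2,0,-3.3],"twist":0},{"claw":0,"linear":[-5.1,0,-3.5],"twist":0},{"claw":0,"linear":[-5,0,-3.7],"twist":0}]'
python3 - <<'E'
from h import *
o=get_obs();p=o["tool_pos"]; dx=.7015-p[0]; dz=p[2]+.0188-.110; print("radius",np.hypot(dx,dz),"phi",np.degrees(np.arctan2(dz,dx)))
E
```

```text
clock: 8.5
tool_pos: [0.5596, -0.0231, 0.1983]
orientation: [-19.6, 89.8, 159.3]
force: [0.4, 3.7, -9.3]
opening: 0.0142
radius 0.17778782848001132 phi 37.05290201917717
```

```bash
python3 -m pendant '[{"claw":0,"linear":[-4.8,0,-3.8],"twist":0},{"claw":0,"linear":[-4.7,0,-4],"twist":0},{"claw":0,"linear":[-4.6,0,-4.2],"twist":0},{"claw":0,"linear":[-4.4,0,-4.3],"twist":0},{"claw":0,"linear":[-4.3,0,-4.5],"twist":0},{"claw":0,"linear":[-4.1,0,-4.6],"twist":0},{"claw":0,"linear":[-3.9,0,-4.8],"twist":0},{"claw":0,"linear":[-3.8,0,-4.9],"twist":0},{"claw":0,"linear":[-3.6,0,-5],"twist":0},{"claw":0,"linear":[-3.4,0,-5.1],"twist":0}]'
python3 - <<'E'
from h import *
o=get_obs();p=o["tool_pos"]; dx=.7015-p[0]; dz=p[2]+.0188-.110; print("radius",np.hypot(dx,dz),"phi",np.degrees(np.arctan2(dz,dx)))
E
```

```text
clock: 9.33
tool_pos: [0.6039, -0.0239, 0.2396]
orientation: [-11.6, 89.7, 167.3]
force: [-3.1, 5.4, -5.2]
opening: 0.0138
radius 0.1775677587914543 phi 56.67024062754116
```

```bash
python3 -m pendant '[{"claw":0,"linear":[-3.2,0,-5.3],"twist":0},{"claw":0,"linear":[-3,0,-5.4],"twist":0},{"claw":0,"linear":[-2.8,0,-5.5],"twist":0},{"claw":0,"linear":[-2.6,0,-5.6],"twist":0},{"claw":0,"linear":[-2.5,0,-5.7],"twist":0},{"claw":0,"linear":[-2.3,0,-5.7],"twist":0},{"claw":0,"linear":[-2.1,0,-5.8],"twist":0},{"claw":0,"linear":[-1.6,0,-5],"twist":0},{"claw":0,"linear":[0,0,0],"twist":0},{"claw":0,"linear":[0,0,0],"twist":0}]'
python3 -m pendant '[{"claw":0,"linear":[0,0,0],"twist":0},{"claw":0,"linear":[0,0,0],"twist":0},{"claw":0,"linear":[0,0,0],"twist":0},{"claw":0,"linear":[0,0,0],"twist":0},{"claw":0,"linear":[0,0,0],"twist":0},{"claw":0,"linear":[0,0,0],"twist":0},{"claw":0,"linear":[0,0,0],"twist":0},{"claw":0,"linear":[0,0,0],"twist":0},{"claw":0,"linear":[0,0,0],"twist":0},{"claw":0,"linear":[0,0,0],"twist":0}]'
python3 - <<'E'
from h import *
o=get_obs();p=o["tool_pos"]; dx=.7015-p[0]; dz=p[2]+.0188-.110; print("radius",np.hypot(dx,dz),"phi",np.degrees(np.arctan2(dz,dx)),abs(o["qvel"]).max())
im,d=snapshot("side"); cv2.imwrite("pics/s3.png",im[:,:,::-1])
E
```

```text
clock: 10.17
tool_pos: [0.6488, -0.0247, 0.2602]
orientation: [-14.7, 89.8, 164.2]
force: [-2.5, 5.2, -1.6]
opening: 0.0141
clock: 11.0
tool_pos: [0.6488, -0.0248, 0.2602]
orientation: [-17.7, 89.8, 161.3]
force: [-1.9, 5.1, -3.5]
opening: 0.014
radius 0.17702067229069107 phi 72.67138135728723 0.06798506180488526
```

View pics/s3.png

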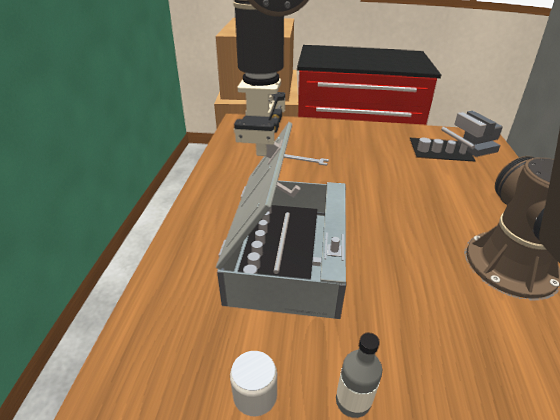

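The picture shows the lid standing open at about 60° (edge from (228,250) to (290,125)), held by the fingers at about (264,145). The bottle, can, wrench and knob have not moved. I'll hand it in.

```bash
python3 -c "
from plant import *
print(close_job())"
```

```text
the job is handed in; nothing more can be done
None
```

The case is open and the job is handed in, with the gripper still holding the lid at about 59°.

- **Tug:** I pinched the lid by its tab and pulled it up about 12 mm. It rose steadily at about 7–8 N, and the side depth image showed about 0.07 rad, past the 0.035 rad it could move if caught. So the lid was not caught.
- **Catch:** I left it alone; it was still at the left end of its slot.
- **Opening:** I swung the lid open along its arc round the hinge, at the radius expected for the grip point (177–178 mm).

**Last checks (at 11 s):**
- The lid angle of about 59° (1.03 rad) is worked out from the tool position, and the side picture agrees.
- The fingers were 14 mm apart on the 14 mm tab, and the arm was at rest.
- The bottle, can and wrench looked unmoved in the picture; I did not measure them.

**Disagreements:**
- The network reports for the tab, and the top camera's best one for the knob, landed mid-lid, so I took those positions from the depth images.
- The given heights put the tab point at either 145 or 151 mm above the bench. I gripped at 151 mm, and it held.

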